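# Sweep the red switch bank off

## Task

Work at this bench is finished: switch off the whole row of five red paddle switches with one finger drag along the bank, starting at its yellow-capped end (the end the paddles lean towards) and keeping the finger on the row (not lifting it away or leaving sideways) until all five lie over. Leave the green bank switched on and the other things on the bench where they are.

Things in the scene. Friction and masses are not known exactly. Their poses are not given: they have to be found in the camera images.
- red_bank: fixed switch bank: grey box 200 x 64 mm (246 mm with its steel mounting ears), black top plate 40 mm above the bench, yellow cap on its paddle-1 end, black cap on the other, a row of five red paddle switches 38 mm apart along its middle. Origin under its centre; +x runs along the row from paddle 1 (x = -76 mm) to paddle 5 (x = +76 mm), z up. Paddles: 16 mm wide, 5 thick, 30 long from the pivot; they swing in the plane of the row.
- red_bank_first (a point): pivot of red paddle 1, on the row's centre line, 44 mm above the bench; the drag starts at this end. A fingertip carried level along the row, its end 62 to 68 mm above the bench, from 40 mm before this pivot to 40 mm past the last one, pushes each paddle over in turn and passes above those already down
- red_bank_last (a point): pivot of red paddle 5, on the row's centre line, 44 mm above the bench; the drag ends past it
- green_bank: fixed switch bank: grey box 200 x 64 mm (246 mm with its steel mounting ears), black top plate 40 mm above the bench, yellow cap on its paddle-1 end, black cap on the other, a row of five green paddle switches 38 mm apart along its middle. Origin under its centre; +x runs along the row from paddle 1 (x = -76 mm) to paddle 5 (x = +76 mm), z up. Same build as the red bank; all its paddles start on.
- red_1 (a joint): red paddle 1: 0 = on, 1.52 rad = off (lying towards paddle 5). On: it leans 0.3 rad back from upright, away from paddle 5, its top 73 mm above the bench. Off: it lies 1.22 rad forward of upright, no part over 58 mm above the bench, its end 28 mm past the pivot. Weighted: it falls to the stop on its side of upright (0.3 rad); under 1 N near its top moves it. All five alike
- red_2 (a joint): red paddle 2: 0 = on, 1.52 rad = off (lying towards paddle 5)
- red_3 (a joint): red paddle 3: 0 = on, 1.52 rad = off (lying towards paddle 5)
- red_4 (a joint): red paddle 4: 0 = on, 1.52 rad = off (lying towards paddle 5)
- red_5 (a joint): red paddle 5: 0 = on, 1.52 rad = off (lying towards paddle 5)
- green_1 (a joint): green paddle 1: 0 = on, 1.52 rad = off
- green_2 (a joint): green paddle 2: 0 = on, 1.52 rad = off
- green_3 (a joint): green paddle 3: 0 = on, 1.52 rad = off
- green_4 (a joint): green paddle 4: 0 = on, 1.52 rad = off
- green_5 (a joint): green paddle 5: 0 = on, 1.52 rad = off
- tape_roll: roll of yellow packing tape lying flat, 92 mm across, 48 high; origin at the centre of its underside; a bystander
- masking_ring: ring of white paper tape lying flat, 85 mm across, 19 high; origin at the centre of its underside; a bystander
- stapler: red and black stapler, 151 mm long, 34 wide, 50 high; origin under its centre; a bystander
- mug: white mug, 82 mm across, 91 high; origin under its centre; a bystander
- pen_pot: black pot with pens, 80 mm across, 147 high with the pens; origin under its centre; a bystander
- glue_tube: red glue tube lying flat, 146 x 43 mm, 29 high; origin under its centre; a bystander
- scissors: scissors with red handles lying flat, 199 x 87 mm, 9 high; origin under its centre; a bystander

How it is judged:
By the outcome, as a careful person would: the job done as asked, in the order asked, and still so for the second after the job is handed in, with the robot touching nothing.
It also fails if it takes over 32 s, if anything falls off the work surface, if the arm or the gripper's body presses on something with over 40 N, if the wrist force passes 120 N, or if a joint passes its speed limit or range.

## Robot

A 6-joint arm with a two-finger parallel gripper is mounted at the origin on the work surface; the furniture and walls round the work are solid. World frame = base frame: x ahead of the robot, y to its left, z up, the work surface at z = 0. Lengths are in m, angles in rad, forces in N, time in s.
With the tool pointing down it reaches from about 0.4 to 0.825 m from the base axis. Payload 7 kg.
Tool frame: the origin (TCP) lies between the finger pads; the fingertips stand 8 mm ahead of it and the grasp point (between the pads) lies 11 mm behind it (arm.finger_overhang is the distance from the TCP to the fingertips, in m); z points along the fingers, y is the line along which they close (so a half turn about z gives the same grasp; the last joint's range is limited). The gripper opens to 88 mm and grips with 3 to 60 N. Pads are 19 mm wide; open, the fingers measure 130 mm over their backs; the gripper's body (78 mm by 193 mm) begins 47 mm behind the grasp point.
Start: joints at [-1.003, 0.359, 0.012, 0, -1.224, -0.288], TCP at [0.186, -0.649, 0.235] pointing down, gripper open.
Joint ranges: [-3.07, 3.07], [-1.43, 2.12], [-1.02, 1.25], [-3.03, 1.67], [-3.05, -0], [-3.03, 3.03]. Speed limits (rad/s): [2.39, 2.39, 3.01, 3.14, 3.14, 3.14].

## Interface

Orientations are given as [roll, pitch, yaw] about the fixed x, y, z axes, in that order (R = Rz(yaw) Ry(pitch) Rx(roll)).
In Python, from station import arm gives the robot as it stands.
- The arm moves only by the tool move_arm, never from a script. Its argument "rows" is text: rows parted by semicolons, each of 7 numbers parted by spaces: the turn, a rotation vector about the tool's x, y, z in degrees, then the shift along the tool's x, y, z in m, then the finger opening in m, from 0 to 0.0876. A call has 1 to 8 rows; each row shifts and turns the commanded pose from where the row before left it, along the tool's axes as they then stand; what a row does not reach is not made up. A row lasts 1/8 s, in which the tool goes at most 62.5 mm and 10.7 degrees, less where a joint would pass 70% of its speed; a pose out of reach is approached as far as the arm can. A call is refused whole if a number of a shift passes 0.0625 or a number of a turn 10.7, either way. A call with a gripper value outside its range is refused whole. The fingers move at their own pace and stop on an object; "squeeze" is the grip in N (left out, the last holds). Time passes only in rows, so rows that do not move let the fingers close. It gives the time, the measured TCP pose, the force, the opening and the grip force at its end, in the units of the state.
- arm.get_state(): the state, without advancing time (a new reading comes with each control period).
- arm.grab_frame(name): name is "side" or "top"; returns (picture, depth): 384x512x3 uint8, blue, green, red; 384x512 float32, m along the optical axis (not along the pixel's ray), 0 where there is no reading.
- arm.camera_model(name): a dict with "mtx" (3x3 intrinsics, pixels), "k1" (the pictures are not rectified: a ray, as slopes to the right and down, at radius r is drawn at 1 + k1 r^2 times it, then the intrinsics apply), "camera_from_world" (4x4, takes a point from world to camera coordinates). Camera axes: x right, y down, z forward; pixel columns grow to the right and rows downward; lengths in m; the calibration is good to about 2 mm. A picture is of the moment at which its call begins. camera_model takes no time and is no camera call.
- arm.job_done(): hands the job in; it is judged then, once.
The state is a dict: "t": time; "q": joint angles; "qd": joint speeds; "joint_efforts": joint torques, N m; "eef_pos": TCP position; "ee_rot": TCP orientation; "force": force on the tool from outside, world axes, zero at the start; "moment": the same for the moment, N m; "width": finger opening in m; "gripper_force": force on a finger pad.
Only numpy, scipy, OpenCV 4.12 (cv2) and the standard library are available. Lean on these libraries where they do the work, as an engineer would, in place of code of your own. Each camera call takes 0.05 s, during which the arm holds its last target. There are 200 camera calls.

## Working session

There is one attempt and no reset: what is moved stays moved. The work goes in short steps, Python scripts to look and compute and a tool call to move; the robot and the scene stay as the last step left them, time stands still between calls to the robot, and variables do not carry over. Pictures are saved under pics/ and viewed, at most 10 in all, crops included, and the job is handed in when it is done.

Besides the shell and the picture viewer there is one more tool, called after "Request:" by a JSON object that holds its "method" and its "body". move_arm: Moves the arm, as the interface text tells. Its arguments: {"type":"object","properties":{"rows":{"type":"string"},"squeeze":{"type":"number"}},"required":["rows"]}

```bash
mkdir -p pics; cat > h.py <<'E'
import numpy as np,cv2
from station import arm
def world(name,depth,uv):
    m=arm.camera_model(name);K=np.array(m["mtx"]);T=np.linalg.inv(np.array(m["camera_from_world"]))
    uv=np.asarray(uv,float);d=(np.c_[uv,np.ones(len(uv))]@np.linalg.inv(K).T)[:,:2]
    p=d.copy()
    for _ in range(20): p=d/(1+m["k1"]*(p**2).sum(1,keepdims=True))
    z=depth[uv[:,1].astype(int),uv[:,0].astype(int)][:,None]
    return np.c_[p*z,z,np.ones(len(z))]@T.T[:,:3]
E
python3 - <<'E'
from h import *
for n in("top","side"):
    p,d=arm.grab_frame(n);cv2.imwrite(f"pics/{n}0.png",p);np.save(n+"d.npy",d)
print(arm.get_state())
E
```

```text
{'t': 0.1, 'q': array([-1.00288859e+00,  3.59303994e-01,  1.11671533e-02, -2.91408322e-04,
       -1.22407105e+00, -2.88093995e-01]), 'qd': array([-2.75286160e-04, -2.82032089e-03,  2.37215876e-03,  1.23084733e-03,
        1.10739602e-03, -3.28205055e-05]), 'joint_efforts': array([-2.95142898e-03, -5.84163702e+01,  2.93753368e+01,  7.01536596e+00,
        1.02256189e-02, -4.84033421e-05]), 'eef_pos': array([ 0.18627772, -0.64836549,  0.23373398]), 'ee_rot': array([ 3.14016142e+00, -1.38426913e-04, -2.86187804e+00]), 'force': array([-0.60390383,  0.17551435, -0.34856606]), 'moment': array([ 3.84135728e-03,  2.02929674e-02, -1.81519747e-05]), 'gripper_force': 0.0, 'width': 0.08746202416708909}
```

View pics/top0.png

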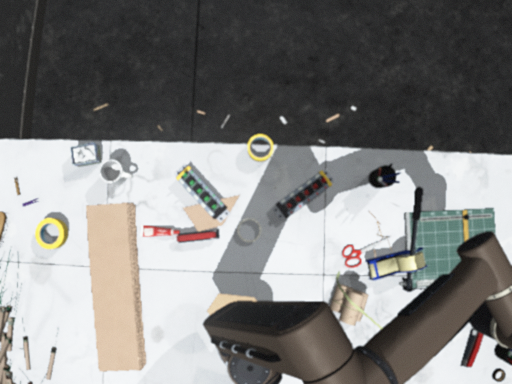

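View pics/side0.png

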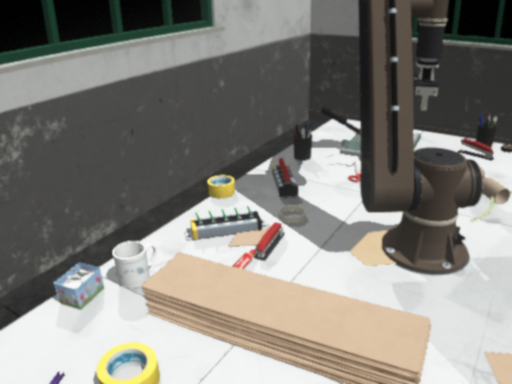

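The top view shows the red bank from about (278,214) to (329,176) with its yellow cap at upper right (325,180). The green bank runs from (181,168) to (225,215). I'll zoom in and measure the red bank.

```bash
python3 - <<'E'
from h import *
p=cv2.imread("pics/top0.png");d=np.load("topd.npy")
c=p[155:235,255:425];cv2.imwrite("pics/c1.png",cv2.resize(c,None,fx=4.7,fy=4.7,interpolation=cv2.INTER_CUBIC))
v,u=np.mgrid[160:230,265:345];uv=np.c_[u.ravel(),v.ravel()]
W=world("top",d,uv+0.0);hsv=cv2.cvtColor(p,cv2.COLOR_BGR2HSV)[uv[:,1],uv[:,0]].astype(int)
k=(W[:,2]>.03)&(W[:,2]<.1)&(d[uv[:,1],uv[:,0]]>0)
# keep the connected bank
m=(W[:,2]>.03)&(W[:,2]<.048)
P=W[m][:,:2].astype(np.float32);print(m.sum(),cv2.minAreaRect(P),np.median(W[m],0),cv2.fitLine(P,cv2.DIST_HUBER,0,.01,.01).ravel())
y=k&(hsv[:,0]>18)&(hsv[:,0]<35)&(hsv[:,1]>120);print("yellow",y.sum(),np.median(W[y],0),np.median(uv[y],0))
r=k&((hsv[:,0]<8)|(hsv[:,0]>172))&(hsv[:,1]>120);print("red",r.sum(),W[r].mean(0),np.ptp(W[r],0))
print(cv2.fitLine(W[r][:,:2].astype(np.float32),cv2.DIST_HUBER,0,.01,.01).ravel())
for q in [(260,148),(383,176),(353,254),(246,232),(375,235)]: print(q,world("top",d,[q])[0].round(3))
m=arm.camera_model("top");print(np.linalg.inv(np.array(m["camera_from_world"]))[:3].round(3))
# side cross-check
p=cv2.imread("pics/side0.png");d=np.load("sided.npy")
v,u=np.mgrid[150:205,265:305];uv=np.c_[u.ravel(),v.ravel()];W=world("side",d,uv);hsv=cv2.cvtColor(p,cv2.COLOR_BGR2HSV)[uv[:,1],uv[:,0]].astype(int)
r=((hsv[:,0]<8)|(hsv[:,0]>172))&(hsv[:,1]>120)&(W[:,2]>.04)&(W[:,2]<.08);print("side red",r.sum(),W[r].mean(0),W[r].min(0),W[r].max(0))
E
```

```text
877 ((0.5434826016426086, -0.1782485544681549), (0.06529752165079117, 0.20523342490196228), 37.73887252807617) [ 0.54240804 -0.17562886  0.03907821] [ 0.61672485 -0.78717875  0.5221919  -0.15185066]
yellow 45 [ 0.59991349 -0.25621359  0.03855783] [326. 178.]
red 86 [ 0.5480727  -0.18706542  0.06050938] [0.10182135 0.1330173  0.04278001]
[ 0.61200434 -0.7908544   0.5585398  -0.20067929]
(260, 148) [ 0.706 -0.018  0.003]
(383, 176) [ 0.618 -0.476  0.004]
(353, 254) [ 0.329 -0.368  0.002]
(246, 232) [ 0.398  0.024 -0.003]
(375, 235) [ 0.4   -0.451 -0.004]
[[ 0.031 -0.997  0.07   0.439]
 [-0.999 -0.032 -0.012  0.014]
 [ 0.014 -0.07  -0.997  1.554]]
side red 90 [ 0.53587771 -0.16803242  0.06319015] [ 0.48949108 -0.24383954  0.0458748 ] [ 0.59288891 -0.11190602  0.07427648]
```

View pics/c1.png

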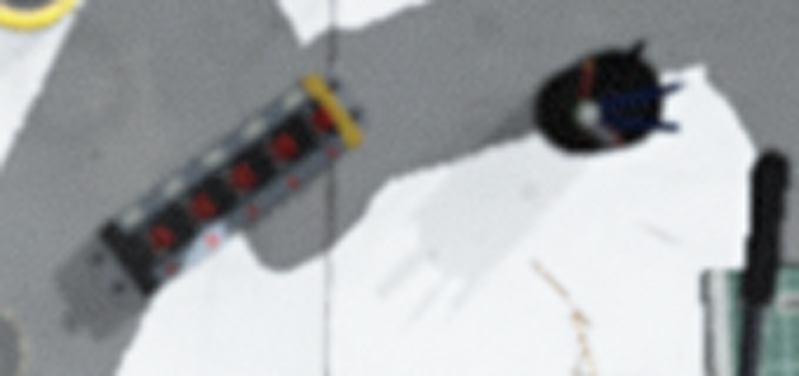

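Reading from the picture: the red row runs from the yellow end (crop (323,118)) to the black end (crop (162,236)). That puts the bank centre at (0.5435, -0.178) and the row direction from yellow to black at (-0.612, 0.791). I'll turn the tool so its -x points along the drag, with the fingers closed, then move over.

Request:
{"method": "move_arm", "body": {"rows": "0 0 -10.7 0 0 0 0; 0 0 -10.7 0 0 0 0; 0 0 -10.7 0 0 0 0; 0 0 -10.7 0 0 0 0; 0 0 -10.7 0 0 0 0; 0 0 -10.7 0 0 0 0; 0 0 -10.7 0 0 0 0; 0 0 -10.7 0 0 0 0"}}

```text
t: 1.1
eef_pos: [0.1863, -0.6485, 0.234]
ee_rot: [3.141, 0.001, -1.362]
force: [-0.6, 0.3, 0.1]
width: 0.0127
gripper_force: 0.0
```

Request:
{"method": "move_arm", "body": {"rows": "0 0 -10.7 0 0 0 0; 0 0 -10.7 0 0 0 0; 0 0 -4.7 0 0 0 0; 0 0 0 0 0 0 0; 0 0 0 0 0 0 0"}}

```text
t: 1.72
eef_pos: [0.1864, -0.6486, 0.2343]
ee_rot: [-3.141, 0.0, -0.914]
force: [-0.1, 0.4, -0.5]
width: 0.0002
gripper_force: 0.0
```

```bash
cat > rel.py <<'E'
from h import *
from scipy.spatial.transform import Rotation as R
s=arm.get_state();M=R.from_euler('xyz',s['ee_rot']).as_matrix()
e=np.array([-.612,.791]);n=np.array([.791,.612]);c=np.array([.5435,-.1783])
print("t",s['t'],"q",s['q'].round(2),"rot",np.degrees(s['ee_rot']).round(2),"w",s['width'].round(4),"F",s['force'].round(1))
dp=s['eef_pos'][:2]-c;print("pos",s['eef_pos'].round(4),"along",dp@e,"perp",dp@n)
g=np.r_[c-.130*e,s['eef_pos'][2]];print("to start, tool axes",M.T@(g-s['eef_pos']))
E
python3 rel.py
```

```text
Traceback (most recent call last):
  File "rel.py", line 5, in <module>
    print("t",s['t'],"q",s['q'].round(2),"rot",np.degrees(s['ee_rot']).round(2),"w",s['width'].round(4),"F",s['force'].round(1))
                                                                                    ^^^^^^^^^^^^^^^^
AttributeError: 'float' object has no attribute 'round'
```

Request:
{"method": "move_arm", "body": {"rows": "0 0 0 -0.003 -0.03 0 0; 0 0 0 -0.003 -0.055 0 0; 0 0 0 -0.003 -0.055 0 0; 0 0 0 -0.003 -0.055 0 0; 0 0 0 -0.003 -0.055 0 0; 0 0 0 -0.003 -0.055 0 0; 0 0 0 -0.003 -0.055 0 0; 0 0 0 -0.003 -0.055 0 0"}}

```text
t: 2.72
eef_pos: [0.5011, -0.3744, 0.2348]
ee_rot: [-3.141, -0.0, -0.914]
force: [0.3, -0.5, 0.6]
width: 0.0004
gripper_force: 0.0
```

Request:
{"method": "move_arm", "body": {"rows": "0 0 0 0 -0.055 0 0; 0 0 0 0 -0.05 0 0; 0 0 0 0 -0.03 0 0; 0 0 0 0 -0.02 0 0; 0 0 0 0 0 0 0; 0 0 0 0 0 0 0"}}

```text
t: 3.48
eef_pos: [0.6218, -0.2816, 0.2346]
ee_rot: [3.141, 0.0, -0.913]
force: [-0.9, -0.2, 0.0]
width: 0.0003
gripper_force: 0.0
```

```bash
sed -i "s/s\['width'\].round(4)/s['width']/" rel.py; python3 rel.py; python3 - <<'E'
from h import *
p,d=arm.grab_frame("side");cv2.imwrite("pics/s1.png",cv2.resize(p[100:230,220:400],None,fx=4,fy=4,interpolation=cv2.INTER_CUBIC))
E
```

```text
t 3.475 q [-0.14  0.37  0.03  0.   -1.23  0.8 ] rot [ 1.7999e+02  1.0000e-02 -5.2320e+01] w 0.00034621043311206087 F [-0.9 -0.2  0. ]
pos [ 0.6218 -0.2816  0.2346] along -0.12966561506594423 perp -0.0013083539426266139
to start, tool axes [ 3.62370764e-04 -1.30854610e-03 -3.53734868e-07]
```

View pics/s1.png

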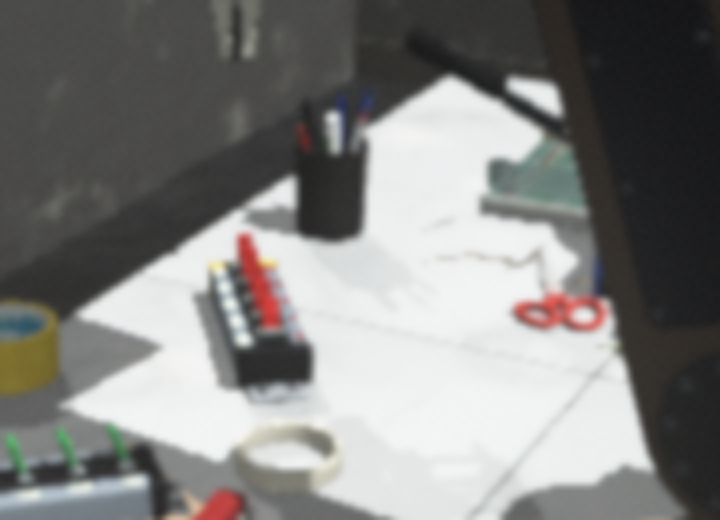

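The gripper hangs above and beyond the yellow end (fingers at crop (240,45)), clear of the pen pot, and all the red paddles are standing. Next I'll lower it to a tip height of 65 mm.

Request:
{"method": "move_arm", "body": {"rows": "0 0 0 0 0 0.03 0; 0 0 0 0 0 0.04 0; 0 0 0 0 0 0.04 0; 0 0 0 0 0 0.03 0; 0 0 0 0 0 0.0155 0; 0 0 0 0 0 0.006 0; 0 0 0 0 0 0 0; 0 0 0 0 0 0 0"}}

```text
t: 4.53
eef_pos: [0.6233, -0.2812, 0.0745]
ee_rot: [-3.14, -0.002, -0.912]
force: [0.0, -0.4, -0.3]
width: 0.0008
gripper_force: 0.0
```

```bash
python3 rel.py; python3 - <<'E'
from h import *
p,d=arm.grab_frame("side");cv2.imwrite("pics/s2.png",cv2.resize(p[110:220,230:360],None,fx=5,fy=5,interpolation=cv2.INTER_CUBIC))
E
```

```text
t 4.525 q [-0.14  0.5  -0.16  0.   -0.91  0.8 ] rot [-1.7992e+02 -9.0000e-02 -5.2260e+01] w 0.0007955741172324901 F [ 0.  -0.4 -0.3]
pos [ 0.6233 -0.2812  0.0745] along -0.13018565901729437 perp 0.0001614578887002005
to start, tool axes [-1.56420219e-04  1.61411133e-04 -4.74066277e-07]
```

View pics/s2.png

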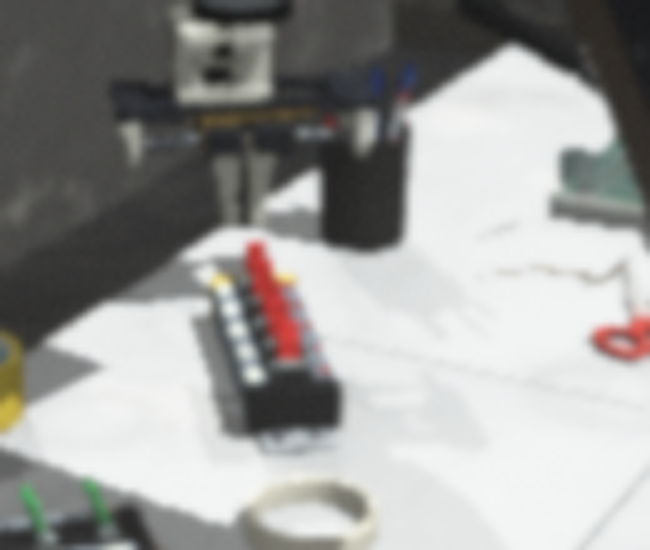

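The fingertip is before the yellow end, in line with the row (crop (240,220)). I'll drag now.

Request:
{"method": "move_arm", "body": {"rows": "0 0 0 -0.01 0.001 0.001 0; 0 0 0 -0.015 0 0 0; 0 0 0 -0.015 0 0 0; 0 0 0 -0.015 0 0 0; 0 0 0 -0.015 0 0 0; 0 0 0 -0.015 0 0 0; 0 0 0 -0.015 0 0 0; 0 0 0 -0.015 0 0 0"}}

```text
t: 5.58
eef_pos: [0.5508, -0.1898, 0.0721]
ee_rot: [-3.142, -0.0, -0.912]
force: [-0.4, 0.5, 0.3]
width: 0.0005
gripper_force: 0.1
```

```bash
python3 rel.py
```

```text
t 5.575 q [ 0.    0.36 -0.4   0.   -0.81  0.65] rot [-1.800e+02 -1.000e-02 -5.227e+01] w 0.0005395757427976517 F [-0.4  0.5  0.3]
pos [ 0.5508 -0.1898  0.0721] along -0.013572888013183088 perp -0.0012965939257055742
to start, tool axes [ 1.16443382e-01 -1.28562911e-03  1.09465751e-05]
```

Request:
{"method": "move_arm", "body": {"rows": "0 0 0 -0.015 0 0 0; 0 0 0 -0.015 0 0 0; 0 0 0 -0.015 0 0 0; 0 0 0 -0.015 0 0 0; 0 0 0 -0.015 0 0 0; 0 0 0 -0.015 0 0 0; 0 0 0 -0.015 0 0 0; 0 0 0 -0.015 0 0 0"}}

```text
t: 6.58
eef_pos: [0.4773, -0.0949, 0.0721]
ee_rot: [-3.141, -0.0, -0.912]
force: [-0.6, 0.1, 0.7]
width: 0.0009
gripper_force: 0.0
```

Request:
{"method": "move_arm", "body": {"rows": "0 0 0 -0.014 0 0 0; 0 0 0 0 0 0 0; 0 0 0 0 0 0 0"}}

```text
t: 6.95
eef_pos: [0.4697, -0.0845, 0.0722]
ee_rot: [-3.141, -0.0, -0.912]
force: [0.1, 1.0, -0.3]
width: 0.0005
gripper_force: 0.0
```

```bash
python3 rel.py; python3 - <<'E'
from h import *
p,d=arm.grab_frame("side");cv2.imwrite("pics/s3.png",cv2.resize(p[110:250,180:340],None,fx=4,fy=4,interpolation=cv2.INTER_CUBIC))
E
```

```text
t 6.95 q [ 0.24  0.21 -0.63  0.   -0.73  0.42] rot [-1.7998e+02 -2.0000e-02 -5.2240e+01] w 0.00047449894100151375 F [ 0.1  1.  -0.3]
pos [ 0.4697 -0.0845  0.0722] along 0.1193897896504746 perp -0.0009772162502678997
to start, tool axes [ 2.49391520e-01 -8.25572366e-04  7.79768384e-05]
```

View pics/s3.png

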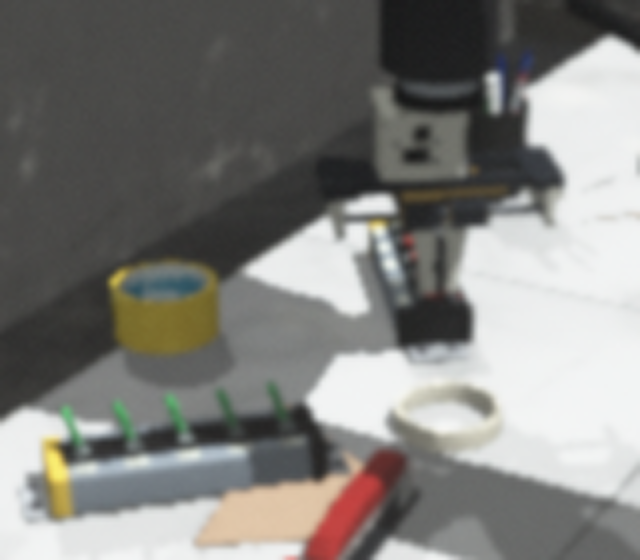

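The finger is past the last paddle, the green paddles all stand, and the red row is hidden behind the gripper. I'll lift and check.

Request:
{"method": "move_arm", "body": {"rows": "0 0 0 -0.004 0 0 0; 0 0 0 0 0 -0.03 0; 0 0 0 0 0 -0.05 0; 0 0 0 0 0 -0.05 0; 0 0 0 0 0 -0.03 0; 0 0 0 0 0 0 0; 0 0 0 0 0 0 0"}}

```text
t: 7.88
eef_pos: [0.4664, -0.0815, 0.2314]
ee_rot: [3.141, 0.001, -0.913]
force: [-0.0, 0.1, -1.9]
width: 0.0006
gripper_force: 0.0
```

```bash
python3 - <<'E'
from h import *
p,d=arm.grab_frame("side")
cv2.imwrite("pics/s4.png",cv2.resize(p[110:250,180:340],None,fx=4,fy=4,interpolation=cv2.INTER_CUBIC))
v,u=np.mgrid[150:215,265:310];uv=np.c_[u.ravel(),v.ravel()];W=world("side",d,uv);h=cv2.cvtColor(p,cv2.COLOR_BGR2HSV)[uv[:,1],uv[:,0]].astype(int)
r=((h[:,0]<8)|(h[:,0]>172))&(h[:,1]>120);s=(W[:,:2]-[.5435,-.1783])@[-.612,.791]
print(r.sum(),np.c_[s,W[:,2]][r].round(3)[np.argsort(s[r])][::2].tolist())
E
```

```text
37 [[-0.073, 0.038], [-0.071, 0.04], [-0.035, 0.039], [-0.031, 0.049], [-0.02, 0.041], [-0.014, 0.052], [-0.011, 0.053], [0.006, 0.048], [0.008, 0.041], [0.014, 0.052], [0.029, 0.055], [0.032, 0.056], [0.041, 0.048], [0.065, 0.056], [0.066, 0.056], [0.067, 0.052], [0.071, 0.054], [0.103, 0.054], [0.113, 0.058]]
```

View pics/s4.png

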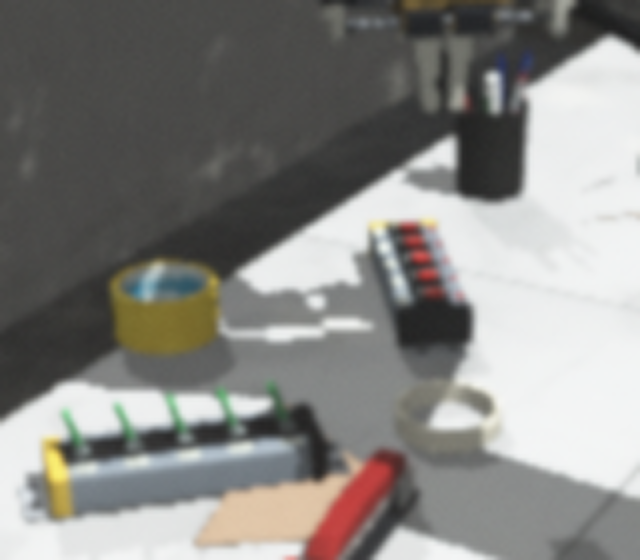

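All five red paddles lie flat (crop (410,228) to (435,293), nothing above 58 mm). The green paddles are all on and the other things have not moved. The robot is clear, so I'm handing in.

```bash
python3 -c "
from station import arm
print(arm.job_done())"
```

```text
the job is handed in; nothing more can be done
None
```

I switched off all five red paddles with one drag from the yellow-capped end; the green bank is still on, no bystander in the final side view had moved, and the job is handed in (no verdict was returned).

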